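# Stack the upper drying tray on the collapsible rack

### The job

Lift the white drying tray by its handle, with the two yellow bottle caps still lying in it, and lower it onto the collapsible silicone rack so that all four corner feet drop fully home into the sockets of the rack's rim; keep hold of it until it is home, then let go. The rack's walls are soft and its rim stands a little off centre, so feel for the sockets with light pressure and do not squash the rack. Leave the glass bottle, the bowl and the formula dispenser alone.

Things in the scene. Friction and masses are not known exactly. Their poses are not given: they have to be found in the camera images.
- tray: loose white tray, 220 (x) x 160 (y) mm, 0.29 to 0.47 kg, the caps lying in it. Origin: its centre, level with the tips of its 4 corner feet; z up. Feet: round, 12 mm across, 12 mm long, last 2 mm tapering to 10 mm, at x +-95, y +-65 mm; it stands on them. Underside at z = 12, floor top at 16, walls up to 38 mm. A half turn about z makes no difference.
- tray_grip (a point): centre of the tray's handle bar, 97 mm above the foot tips (axes as the tray's): bar along the tray's x, 120 mm long, 14 mm wide (y), 18 mm high, on two posts at x = +-54 mm, 72 mm of free height under it
- rack: collapsible rack: its white drip base, 246 (x) x 186 (y) mm, fast on the counter; origin at the centre of its underside, z up. Soft grey-green walls on it carry a stiff level white rim, flat top 70 mm above the origin. The rim leans up to 9 mm off the base's centre along x and up to 9 mm along y (not turned), differently each time; this pose is the base's and does not show the lean.
- rack_seat (a point): point fixed to the base, 70 mm over its origin: where the rim's centre would be without lean. Rim corners: 36 mm square blocks, each with a 15 mm square socket deeper than the feet are long, at x +-95, y +-65 mm from the rim's true centre. Tray home: its underside rests on the blocks. The rim gives way sideways only above about 10 N, up to 11 mm off centre, and stays there.
- rack_fold (a joint): how far the rim is squashed down (m): 0 = walls fully up, 0.03 = flat. The walls spring back with about 1.5 N per mm; the resting tray alone gives about 2 to 3 mm; more than 10 mm (about 15 N) counts as squashed.
- cap_a: yellow bottle cap, 42 mm across, 20 mm high, 15 g, lying in the tray on one side (+y of the tray) of the handle; origin at the centre of its underside
- cap_b: yellow bottle cap like the other, on the other side (-y of the tray) of the handle
- glass_bottle: tall green glass bottle, 68 mm across, 250 mm high, standing on the counter; origin at the centre of its underside; bystander
- bowl: white ceramic bowl, 110 mm across, 50 mm high; origin at the centre of its underside; bystander
- dispenser: push-button formula dispenser in frosted plastic, 120 x 110 mm, 235 mm high; origin at the centre of its underside; bystander
There are look-alikes about, which are no part of the job. Leave any turquoise look-alike of the cap_a alone.

How it is judged:
On the way, in this order (a step that is already met when the one before it is completed fails the run):
1. the tray is lifted clear of the counter in the gripper (height (world z) of tray above 0.04 m and contact force between the fingers and tray above 1 N), for 0.2 s.
2. still held in the gripper, the tray is lowered until all four feet are home in the sockets (z of tray in the frame of rack below 0.0605 m and angle between tray's own z axis and vertical below 0.035 rad and horizontal distance between tray and rack below 0.018 m and angle between the x axis of tray and the x axis of rack, either way round below 0.05 rad and contact force between tray and rack above 0.5 N and contact force between the fingers and tray above 0.5 N and value of joint rack_fold below 0.008 m), for 0.1 s.
At the end, for the whole second after the job is handed in: Tray released and still on the rack, all four feet home: foot tips at most 59.5 mm above the base's underside, tilt under 0.03 rad, parallel to the rack within 0.05 rad, within 18 mm of the base's centre; both caps lying in the tray; bottle, bowl and dispenser not moved over 20 mm (z of tray in the frame of rack between 0.046 and 0.0595 m and angle between tray's own z axis and vertical below 0.03 rad and horizontal distance between tray and rack below 0.018 m and angle between the x axis of tray and the x axis of rack, either way round below 0.05 rad and linear speed of tray below 0.02 m/s and z of cap_a in the frame of tray between 0.008 and 0.04 m and horizontal distance between each of cap_a, cap_b and tray below 0.13 m and z of cap_b in the frame of tray between 0.008 and 0.04 m); the robot touches nothing.
It fails at once if the rack is squashed (rim pushed down more than 10 mm) (value of joint rack_fold above 0.01 m).
It fails at once if the glass bottle is pushed or tipped (distance of glass_bottle from where it was at the start of the episode above 0.02 m or angle between glass_bottle's own z axis and vertical above 0.15 rad).
It fails at once if the bowl is pushed or tipped (distance of bowl from where it was at the start of the episode above 0.02 m or angle between bowl's own z axis and vertical above 0.15 rad).
It fails at once if the dispenser is pushed or tipped (distance of dispenser from where it was at the start of the episode above 0.02 m or angle between dispenser's own z axis and vertical above 0.15 rad).
It also fails if it takes over 59 s, if anything falls off the work surface, if the arm or the gripper's body presses on something with over 40 N, if the wrist force passes 120 N, or if a joint passes its speed limit or range.

### The arm

A 7-joint arm with a two-finger parallel gripper is mounted at the origin on the work surface. World frame = base frame: x ahead of the robot, y to its left, z up, the work surface at z = 0. Lengths are in m, angles in rad, forces in N, time in s.
With the tool pointing down it reaches from about 0.4 to 0.85 m from the base axis. Payload 10.4 kg.
Tool frame: the origin (TCP) lies midway between the tips of the shut fingers; the grasp point (between the pads) lies 19 mm behind it; y points along the fingers, x is the direction in which the jaws open and shut, and the axes are right-handed (so a half turn about y gives the same grasp; the last joint's range is limited). The gripper opens to 87 mm and grips with 3 to 60 N. Pads are 19 mm wide; open, the fingers measure 117 mm over their backs; the gripper's body (75 mm by 190 mm) begins 51 mm behind the grasp point.
Start: joints at [1.153, 0.332, -0.065, 1.46, 0.022, 1.35, -0.088], TCP at [0.24, -0.577, 0.223] pointing down, gripper open.
Joint ranges: [-2.6, 2.6], [-0.5, 2.12], [-1.47, 1.34], [0.16, 2.42], [-1.27, 4.41], [0.06, 2.06], [-2.6, 2.6]. Speed limits (rad/s): [2.22, 2.22, 2.79, 2.79, 3.14, 3.14, 3.14].

### API

Orientations are given as a unit quaternion [x, y, z, w].
In Python, from bench import * gives the robot as it stands.
- The arm moves only by the tool jog_arm, never from a script. Its argument "commands" is a list of rows, each an object with "translation": the shift along the world's x, y, z in mm, a list of three; "twist": the turn about the world's z in rad. A call has 1 to 20 rows; each row shifts and turns the commanded pose from where the row before left it; what a row does not reach is not made up. A row lasts 1/10 s, in which the tool goes at most 50 mm and 8.59 degrees, less where a joint would pass 70% of its speed; a pose out of reach is approached as far as the arm can. A call is refused whole if a number of a shift passes 50 or a number of a turn 0.15, either way. A call with a gripper value outside its range is refused whole. "grip" is the closure, from 0 (fully open) to 1 (shut), set as the call begins (left out, the last holds). The fingers move at their own pace and stop on an object; "grip_force" is the grip in N (left out, the last holds). Time passes only in rows, so rows that do not move let the fingers close. It gives the time, the measured TCP pose, the force and the opening at its end, in the units of the state.
- read_state(): the state, without advancing time (a new reading comes with each control period).
- camera(name): name is "side" or "top" or "wrist"; returns a dict with "img" (420x560x3 uint8, red, green, blue), "fx", "fy", "cx", "cy" (pixels), "cam_to_world" (4x4, takes a point from camera to world coordinates). Camera axes: x right, y down, z forward; pixel columns grow to the right and rows downward; lengths in m; the calibration is good to about 2 mm. The wrist camera is an equidistant fisheye: a pixel r from the principal point sees the ray r / f radians off the axis. A picture is of the moment at which its call begins. There is no depth.
- close_job(): hands the job in, once; it reports no verdict.
The state is a dict: "time": time; "joint_positions": joint angles; "joint_vel": joint speeds; "joint_torque": joint torques, N m; "ee_pos": TCP position; "eef_rot": TCP orientation; "ft_force": force on the tool from outside, world axes, zero at the start; "torque": the same for the moment, N m; "width": finger opening in m.
Only numpy, scipy, OpenCV 4.12 (cv2) and the standard library are available. Lean on these libraries where they do the work, as an engineer would, in place of code of your own. Each camera call takes 0.05 s, during which the arm holds its last target.

## Working session

There is one attempt and no reset: what is moved stays moved. The work goes in short steps, Python scripts to look and compute and a tool call to move; the robot and the scene stay as the last step left them, time stands still between calls to the robot, and variables do not carry over. Pictures are saved under pics/ and viewed, and the job is handed in when it is done.

Besides the shell and the picture viewer there is one more tool, called after "Call:" by a JSON object that holds its "api" and its "payload". jog_arm: Moves the arm, as the interface text tells. Its arguments: {"type":"object","properties":{"commands":{"type":"array"},"grip":{"type":"number"},"grip_force":{"type":"number"}},"required":["commands"]}

```bash
mkdir -p pics; cat > h.py <<'E'
from bench import *
import numpy as np, cv2
def snap(n,tag):
    c=camera(n); cv2.imwrite(f"pics/{tag}.png",c["img"][:,:,::-1])
    np.savez(f"pics/{tag}.npz",**{k:c[k] for k in c})
    return c
def ray(c,u,v,fish=False):
    x=(u-c["cx"])/c["fx"];y=(v-c["cy"])/c["fy"]
    d=np.array([x,y,1.])
    if fish:
        r=np.hypot(x,y); d=np.array([x/r*np.sin(r),y/r*np.sin(r),np.cos(r)]) if r>0 else np.array([0,0,1.])
    T=np.array(c["cam_to_world"]); return T[:3,3],T[:3,:3]@d
def onz(c,u,v,z,fish=False):
    o,d=ray(c,u,v,fish); return (o+d*(z-o[2])/d[2])[:2]
def proj(c,p):
    T=np.array(c["cam_to_world"]); q=T[:3,:3].T@(np.array(p)-T[:3,3]); return c["cx"]+c["fx"]*q[0]/q[2],c["cy"]+c["fy"]*q[1]/q[2]
E
python3 - <<'E'
from h import *
for n in("top","side","wrist"):
    c=snap(n,n+"0"); print(n,c["fx"],c["fy"],c["cx"],c["cy"],np.round(c["cam_to_world"],3).tolist())
s=read_state();print(s)
E
```

```text
top 449.1782507184599 449.1782507184599 274.6687609841249 209.86646517221146 [[-0.013, -0.985, 0.171, 0.449], [-1.0, 0.013, -0.001, 0.006], [-0.001, -0.171, -0.985, 1.161], [0.0, 0.0, 0.0, 1.0]]
side 442.44342921583353 442.44342921583353 281.13255432668706 205.2778806743531 [[-0.92, -0.252, 0.299, 0.246], [-0.391, 0.605, -0.693, 0.867], [-0.006, -0.755, -0.656, 0.914], [0.0, 0.0, 0.0, 1.0]]
wrist 325.19226210127806 325.19226210127806 275.20322491479754 207.1549089490893 [[0.385, -0.893, -0.233, 0.304], [-0.923, -0.373, -0.096, -0.55], [-0.001, 0.252, -0.968, 0.384], [0.0, 0.0, 0.0, 1.0]]
{'time': 0.15, 'joint_positions': array([ 1.15338157,  0.33274447, -0.06469386,  1.46075752,  0.02159228,
        1.3498991 , -0.08852266]), 'joint_vel': array([ 0.00091597, -0.00073166,  0.0011268 , -0.00304796,  0.00083248,
        0.00039413,  0.00164391]), 'joint_torque': array([ 8.81642682e-04, -6.23631120e+01,  2.48036004e-02, -3.90144932e+01,
       -6.13882486e-02,  3.70042620e-02,  1.43859215e-04]), 'ee_pos': array([ 0.24028151, -0.57664184,  0.22192123]), 'eef_rot': array([-0.58814467,  0.39256477, -0.39189342,  0.58855612]), 'ft_force': array([0.0623153 , 0.10224919, 0.70353408]), 'torque': array([0.05521589, 0.03973717, 0.00520529]), 'width': 0.08712442627662197}
```

View pics/top0.png

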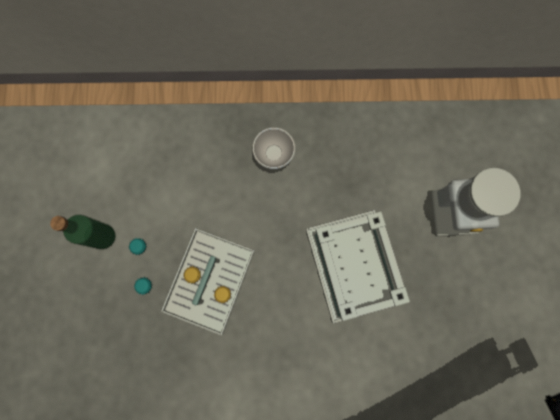

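View pics/side0.png

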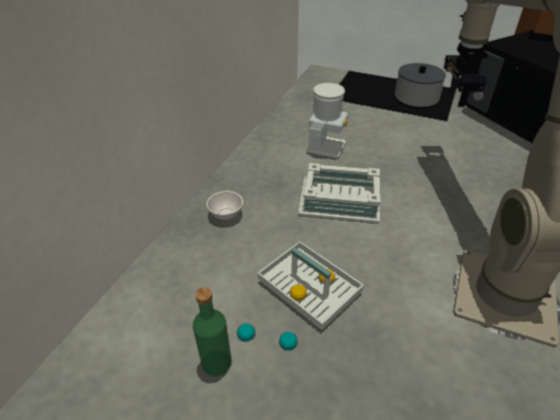

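View pics/wrist0.png

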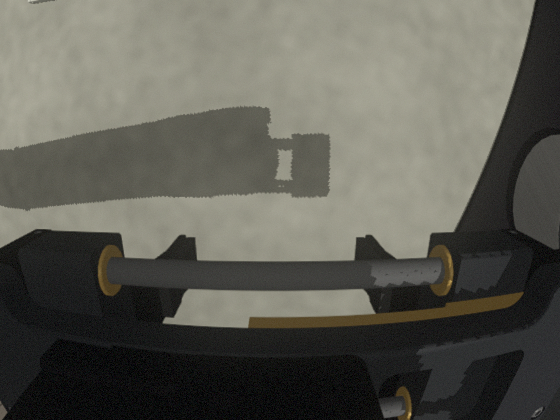

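```bash
python3 - <<'E'
from h import *
from scipy.spatial.transform import Rotation as R
s=read_state();print(np.round(R.from_quat(s['eef_rot']).as_matrix(),3))
im=cv2.imread("pics/top0.png")
a=cv2.resize(im[220:345,150:265],None,fx=5,fy=4.8,interpolation=cv2.INTER_CUBIC)
a=cv2.resize(im[220:340,150:265],(575,600),interpolation=cv2.INTER_CUBIC);cv2.imwrite("pics/t0a.png",a)
a=cv2.resize(im[205:325,300:415],(575,600),interpolation=cv2.INTER_CUBIC);cv2.imwrite("pics/t0b.png",a)
E
```

```text
[[ 0.385 -0.     0.923]
 [-0.923  0.001  0.385]
 [-0.001 -1.    -0.   ]]
```

View pics/t0a.png

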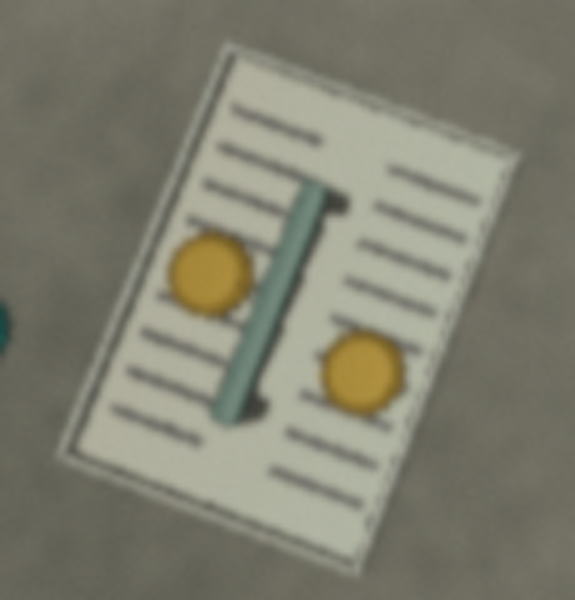

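View pics/t0b.png

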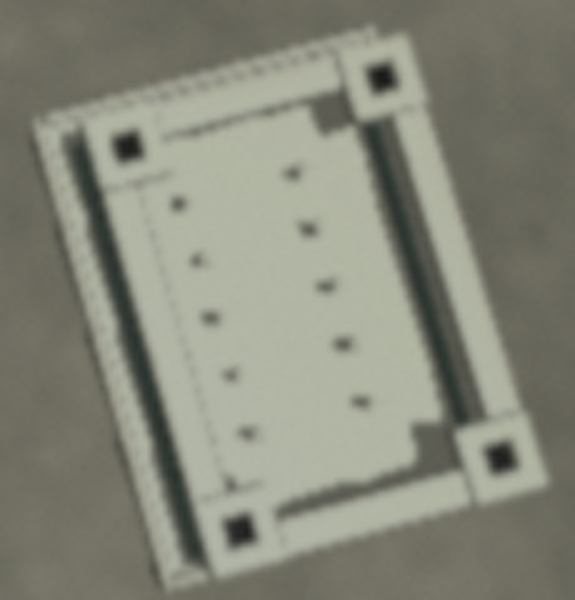

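```bash
cat > m.py <<'E'
from h import *
def cen(img,x0,x1,y0,y1,thr):
    g=cv2.cvtColor(img,cv2.COLOR_RGB2GRAY)[y0:y1,x0:x1].astype(float)
    w=np.clip(thr-g,0,None); yy,xx=np.mgrid[y0:y1,x0:x1]
    return (w*xx).sum()/w.sum(),(w*yy).sum()/w.sum()
def sockets(c,pts,h=5,thr=120):
    return [cen(c["img"],int(u)-h,int(u)+h+1,int(v)-h,int(v)+h+1,thr) for u,v in pts]
E
python3 - <<'E'
from m import *
c=dict(np.load("pics/top0.npz"));img=c["img"]
# sockets
p=[(325.5,234.3),(376.3,220.4),(400.2,296.3),(348,310.7)]
s=sockets(c,p); print(np.round(s,2))
w=np.array([onz(c,u,v,.068) for u,v in s]);print(np.round(w,4),w.mean(0))
for i in range(4): d=w[(i+1)%4]-w[i];print(np.linalg.norm(d),np.degrees(np.arctan2(d[1],d[0])))
hsv=cv2.cvtColor(img,cv2.COLOR_RGB2HSV)
m=((hsv[...,0]>60)&(hsv[...,0]<105)&(hsv[...,1]>38)).astype(np.uint8)
m[:230]=0;m[:, :175]=0;m[310:]=0;m[:,235:]=0
n,l,st,ce=cv2.connectedComponentsWithStats(m);i=1+np.argmax(st[1:,4]);print(st[i],ce[i])
ys,xs=np.where(l==i)
P=np.array([onz(c,u,v,.106) for u,v in zip(xs,ys)]);mu=P.mean(0);U,S,V=np.linalg.svd(P-mu);t=(P-mu)@V.T
print("handle",mu,np.degrees(np.arctan2(V[0,1],V[0,0])),t.max(0)-t.min(0), mu+ (t.max(0)+t.min(0))/2@V)
# tray corners at wall tops from crop px
cr=[(229,42),(522,152),(357,572),(58,457)]
w=np.array([onz(c,150+(a-2)/5,220+(b-2)/5,.038) for a,b in cr]);print(np.round(w,4),w.mean(0))
for i in range(4): d=w[(i+1)%4]-w[i];print(np.linalg.norm(d),np.degrees(np.arctan2(d[1],d[0])))
# base visible corner rack z~0.. 
E
```

```text
[[325.16 233.91]
 [375.93 220.12]
 [399.74 296.08]
 [347.62 310.69]]
[[ 0.5776 -0.1181]
 [ 0.6101 -0.2441]
 [ 0.426  -0.2915]
 [ 0.3935 -0.1656]] [ 0.50179248 -0.20481235]
0.13010579769117292 -75.53553232516052
0.1901826578302934 -165.54878319178218
0.13006358920344277 104.47103805444918
0.19019756776297075 14.463933136957708
[193 257  22  47 226] [203.65929204 280.57079646]
handle [0.46807582 0.1716324 ] 158.69459203811158 [0.11120683 0.01123118] [0.46955298 0.17090782]
[[0.6004 0.205 ]
 [0.543  0.0576]
 [0.3407 0.1385]
 [0.397  0.285 ]] [0.47027611 0.1715567 ]
0.15818359806287333 -111.2486599615943
0.21789407429178836 158.19795268576476
0.15694747643249718 68.98355347738492
0.21852172041781365 -21.47600429053755
```

Call:
{"api": "jog_arm", "payload": {"commands": [{"translation":[19,34,2],"twist":-0.04},{"translation":[19,34,2],"twist":-0.04},{"translation":[19,34,2],"twist":-0.04},{"translation":[19,34,2],"twist":-0.04},{"translation":[19,34,2],"twist":-0.04},{"translation":[19,34,2],"twist":-0.04},{"translation":[19,34,2],"twist":-0.04},{"translation":[19,34,2],"twist":-0.04},{"translation":[19,34,2],"twist":-0.04},{"translation":[19,34,0],"twist":-0.04},{"translation":[19,34,0],"twist":-0.04},{"translation":[2,38,0],"twist":-0.04},{"translation":[2,38,0],"twist":-0.04},{"translation":[2,38,0],"twist":-0.04},{"translation":[2,38,0],"twist":-0.04},{"translation":[2,38,0],"twist":-0.04},{"translation":[2,38,0],"twist":-0.04},{"translation":[2,38,0],"twist":-0.04},{"translation":[2,38,0],"twist":-0.04},{"translation":[2,38,0],"twist":0}], "grip": 0, "grip_force": 20}}

```text
time: 2.15
ee_pos: [0.4672, 0.1404, 0.2406]
eef_rot: [0.4, -0.583, 0.583, -0.4]
ft_force: [1.0, -0.1, -0.7]
width: 0.0869
```

```bash
cat >> h.py <<'E'
from scipy.spatial.transform import Rotation as R
def st():
    s=read_state();M=R.from_quat(s['eef_rot']).as_matrix()
    print("t",round(s['time'],2),"ee",np.round(s['ee_pos'],4),"xaz",round(np.degrees(np.arctan2(M[1,0],M[0,0])),2),"tilt",np.round(np.degrees(M[:2,1]),2),"F",np.round(s['ft_force'],2),"T",np.round(s['torque'],2),"w",round(s['width'],4))
    return s
E
python3 - <<'E'
from h import *
s=st();print(np.round(s['joint_positions'],2)); c=snap("wrist","w1"); print(np.round(c["cam_to_world"],3).tolist())
E
```

```text
t 2.15 ee [0.4672 0.1404 0.2406] xaz -111.03 tilt [ 0.01 -0.02] F [ 1.01 -0.13 -0.67] T [ 0.06 -0.01  0.02] w 0.0869
[ 0.33  0.07 -0.73  1.75  0.05  1.34 -2.35]
[[-0.359, -0.903, -0.235, 0.531], [-0.933, 0.347, 0.09, 0.117], [0.001, 0.252, -0.968, 0.403], [0.0, 0.0, 0.0, 1.0]]
```

View pics/w1.png

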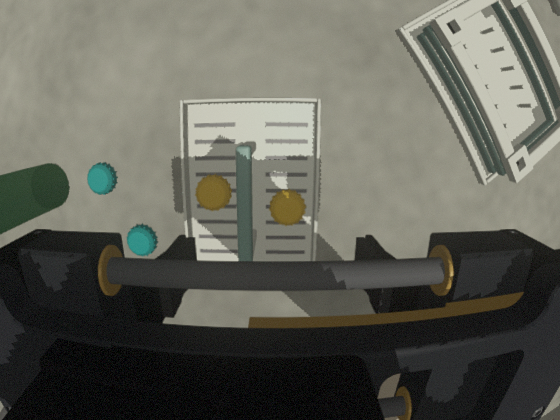

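Call:
{"api": "jog_arm", "payload": {"commands": [{"translation":[3,30,0],"twist":-0.006},{"translation":[0,0,-30],"twist":0},{"translation":[0,0,-30],"twist":0},{"translation":[0,0,-30],"twist":0},{"translation":[0,0,0],"twist":0},{"translation":[0,0,0],"twist":0}]}}

```text
time: 2.8
ee_pos: [0.4704, 0.1691, 0.1511]
eef_rot: [-0.399, 0.584, -0.583, 0.399]
ft_force: [1.0, 0.7, -0.2]
width: 0.0867
```

```bash
python3 - <<'E'
from h import *
s=st(); c=snap("wrist","w2")
E
```

```text
t 2.8 ee [0.4704 0.1691 0.1511] xaz -111.26 tilt [-0.04  0.  ] F [ 0.95  0.71 -0.22] T [0.07 0.01 0.04] w 0.0867
```

View pics/w2.png

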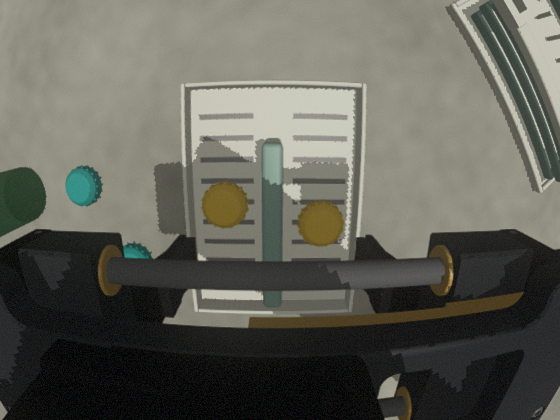

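```bash
python3 - <<'E'
from h import *
c=dict(np.load("pics/w2.npz"))
a=onz(c,273,140,.106,True);b=onz(c,272,307,.106,True);print(a,b,(a+b)/2,np.linalg.norm(a-b),np.degrees(np.arctan2(*(a-b)[::-1])))
E
```

```text
[0.52552056 0.15007735] [0.41370408 0.1946285 ] [0.46961232 0.17235292] 0.12036499244762451 -21.723869688137285
```

Call:
{"api": "jog_arm", "payload": {"commands": [{"translation":[-0.5,2.5,-23],"twist":-0.005},{"translation":[0,0,-20],"twist":0},{"translation":[0,0,-20],"twist":0},{"translation":[0,0,-10],"twist":0},{"translation":[0,0,0],"twist":0},{"translation":[0,0,0],"twist":0}]}}

```text
time: 3.45
ee_pos: [0.4707, 0.1719, 0.0789]
eef_rot: [0.397, -0.584, 0.585, -0.398]
ft_force: [-0.1, -0.5, 1.2]
width: 0.0872
```

Call:
{"api": "jog_arm", "payload": {"commands": [{"translation":[0,0,0],"twist":0},{"translation":[0,0,0],"twist":0},{"translation":[0,0,0],"twist":0},{"translation":[0,0,0],"twist":0},{"translation":[0,0,0],"twist":0},{"translation":[0,0,0],"twist":0},{"translation":[0,0,0],"twist":0},{"translation":[0,0,0],"twist":0}], "grip": 1, "grip_force": 35}}

```text
time: 4.25
ee_pos: [0.4699, 0.1716, 0.0776]
eef_rot: [0.398, -0.585, 0.585, -0.398]
ft_force: [-0.0, -0.7, -0.2]
width: 0.0313
```

```bash
python3 - <<'E'
from h import *
s=st()
E
```

```text
t 4.25 ee [0.4699 0.1716 0.0776] xaz -111.56 tilt [-0. -0.] F [-0.04 -0.74 -0.24] T [ 0.06  0.03 -0.01] w 0.0313
```

Still closing (31 mm open); wait more.

Call:
{"api": "jog_arm", "payload": {"commands": [{"translation":[0,0,0],"twist":0},{"translation":[0,0,0],"twist":0},{"translation":[0,0,0],"twist":0},{"translation":[0,0,0],"twist":0},{"translation":[0,0,0],"twist":0},{"translation":[0,0,0],"twist":0}]}}

```text
time: 4.85
ee_pos: [0.4699, 0.1716, 0.0776]
eef_rot: [-0.398, 0.585, -0.585, 0.398]
ft_force: [-0.1, 1.3, -0.7]
width: 0.0133
```

```bash
python3 - <<'E'
from h import *
s=st()
E
```

```text
t 4.85 ee [0.4699 0.1716 0.0776] xaz -111.55 tilt [-0.  0.] F [-0.05  1.35 -0.75] T [ 0.22 -0.11 -0.  ] w 0.0133
```

Call:
{"api": "jog_arm", "payload": {"commands": [{"translation":[0,0,4],"twist":0},{"translation":[0,0,10],"twist":0},{"translation":[0,0,15],"twist":0},{"translation":[0,0,20],"twist":0},{"translation":[0,0,20],"twist":0},{"translation":[0,0,20],"twist":0},{"translation":[0,0,20],"twist":0},{"translation":[0,0,20],"twist":0},{"translation":[0,0,10],"twist":0},{"translation":[0,0,0],"twist":0},{"translation":[0,0,0],"twist":0},{"translation":[0,0,0],"twist":0}]}}

```text
time: 6.05
ee_pos: [0.4693, 0.1713, 0.2156]
eef_rot: [-0.398, 0.585, -0.584, 0.397]
ft_force: [0.0, 0.4, -4.4]
width: 0.0137
```

```bash
python3 - <<'E'
from h import *
s=st(); snap("side","s3");snap("wrist","w3")
E
```

```text
t 6.05 ee [0.4693 0.1713 0.2156] xaz -111.55 tilt [-0.09 -0.03] F [ 0.01  0.38 -4.37] T [ 0.04  0.04 -0.01] w 0.0137
```

View pics/s3.png

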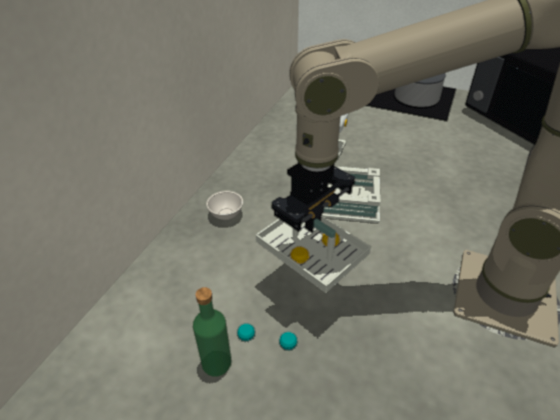

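View pics/w3.png

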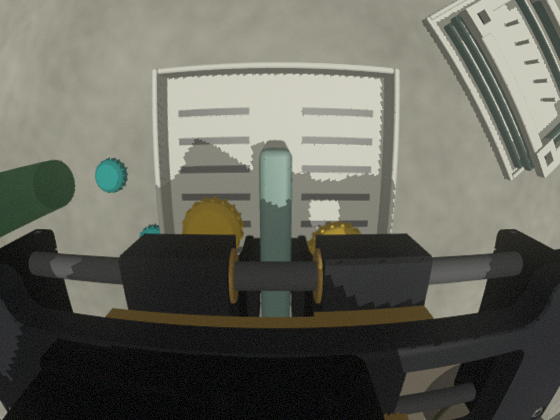

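```bash
python3 - <<'E'
from h import *
c=dict(np.load("pics/w3.npz"))
ee=np.array([0.4693,0.1713])
for u in(262,276,290):
  a=onz(c,u,149,.2156+.028,True)-ee
  d=np.radians(-21.55);ex=np.array([np.cos(d),np.sin(d)]);ey=np.array([-ex[1],ex[0]]);print(a@ex,a@ey)
im=cv2.imread("pics/side0.png")[155:225,290:390]
cv2.imwrite("pics/s0a.png",cv2.resize(im,(800,560),interpolation=cv2.INTER_CUBIC))
c=dict(np.load("pics/side0.npz"));t=dict(np.load("pics/top0.npz"))
w=np.array([[ 0.5776,-0.1181],[ 0.6101,-0.2441],[ 0.426 ,-0.2915],[ 0.3935,-0.1656]])
print([np.round(proj(c,[*p,.068]),2) for p in w])
E
```

```text
0.058280720272303 0.0064190744133174665
0.05826678525194687 0.0006677213476565498
0.05828243582512364 -0.005085566248569426
[array([309.2 , 191.52]), array([313.26, 166.39]), array([372.67, 171.32]), array([372.94, 197.21])]
```

View pics/s0a.png

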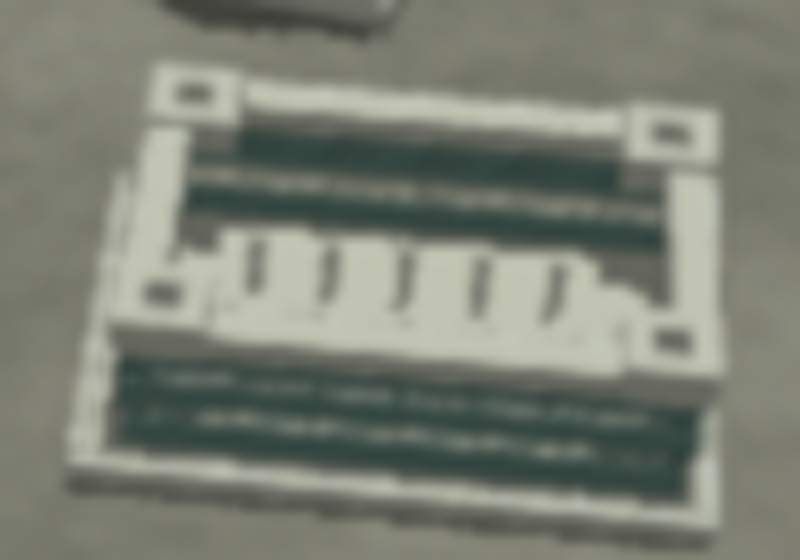

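```bash
python3 - <<'E'
import cv2
im=cv2.imread("pics/w3.png")[125:175,230:330];cv2.imwrite("pics/w3a.png",cv2.resize(im,(800,400),interpolation=cv2.INTER_CUBIC))
E
```

```text
(no output)
```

View pics/w3a.png

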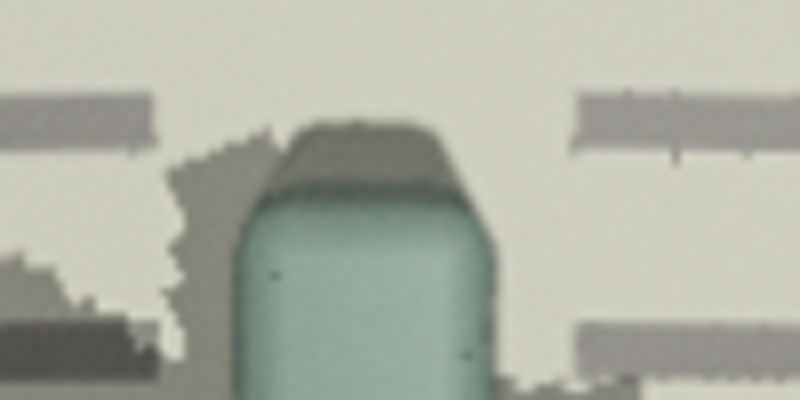

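Call:
{"api": "jog_arm", "payload": {"commands": [{"translation":[1,-6,0],"twist":0.01},{"translation":[1,-12,0],"twist":0.02},{"translation":[2,-18,0],"twist":0.03},{"translation":[2,-22,0],"twist":0.04},{"translation":[2,-24,0],"twist":0.04},{"translation":[2,-24,0],"twist":0.04},{"translation":[2,-24,0],"twist":0.04},{"translation":[2,-24,0],"twist":0.04},{"translation":[2,-24,0],"twist":0.04},{"translation":[2,-24,0],"twist":0.04},{"translation":[2,-24,0],"twist":0.04},{"translation":[2,-24,0],"twist":0.04},{"translation":[2,-24,0],"twist":0.04},{"translation":[2,-24,0],"twist":0.04},{"translation":[2,-24,0],"twist":0.04},{"translation":[2,-22,0],"twist":0.04},{"translation":[1,-16,0],"twist":0.03},{"translation":[1,-10,0],"twist":0.02},{"translation":[0,-6,0],"twist":0.01},{"translation":[0,0,0],"twist":0}]}}

```text
time: 8.15
ee_pos: [0.5015, -0.2054, 0.2162]
eef_rot: [0.561, -0.43, 0.43, -0.561]
ft_force: [-0.2, -0.6, -4.9]
width: 0.0137
```

Call:
{"api": "jog_arm", "payload": {"commands": [{"translation":[0,0,0],"twist":0},{"translation":[0,0,0],"twist":0},{"translation":[0,0,0],"twist":0}]}}

```text
time: 8.45
ee_pos: [0.502, -0.2038, 0.2167]
eef_rot: [-0.562, 0.43, -0.43, 0.562]
ft_force: [-0.2, 0.7, -4.6]
width: 0.0135
```

```bash
python3 - <<'E'
from h import *
s=st(); print(np.round(s['joint_positions'],2))
E
```

```text
t 8.45 ee [ 0.502  -0.2038  0.2167] xaz -74.84 tilt [ 0.01 -0.  ] F [-0.24  0.71 -4.58] T [0.03 0.04 0.05] w 0.0135
[ 0.7   0.18 -0.45  1.67  0.08  1.3  -1.07]
```

Call:
{"api": "jog_arm", "payload": {"commands": [{"translation":[0,-1,-5],"twist":-0.012},{"translation":[0,0,-10],"twist":0},{"translation":[0,0,-15],"twist":0},{"translation":[0,0,-15],"twist":0},{"translation":[0,0,-10],"twist":0},{"translation":[0,0,-5],"twist":0},{"translation":[0,0,0],"twist":0},{"translation":[0,0,0],"twist":0},{"translation":[0,0,0],"twist":0}]}}

```text
time: 9.35
ee_pos: [0.5023, -0.2056, 0.1572]
eef_rot: [-0.559, 0.433, -0.434, 0.559]
ft_force: [-0.4, -0.1, -3.6]
width: 0.0131
```

```bash
python3 - <<'E'
from h import *
s=st(); c=snap("top","t4");c=snap("side","s4");c=snap("wrist","w4")
im=cv2.imread("pics/s4.png")[130:230,280:400]
cv2.imwrite("pics/s4a.png",cv2.resize(im,(720,600),interpolation=cv2.INTER_CUBIC))
E
```

```text
t 9.35 ee [ 0.5023 -0.2056  0.1572] xaz -75.57 tilt [ 0.06 -0.03] F [-0.37 -0.06 -3.64] T [ 0.02 -0.03 -0.04] w 0.0131
```

View pics/s4a.png

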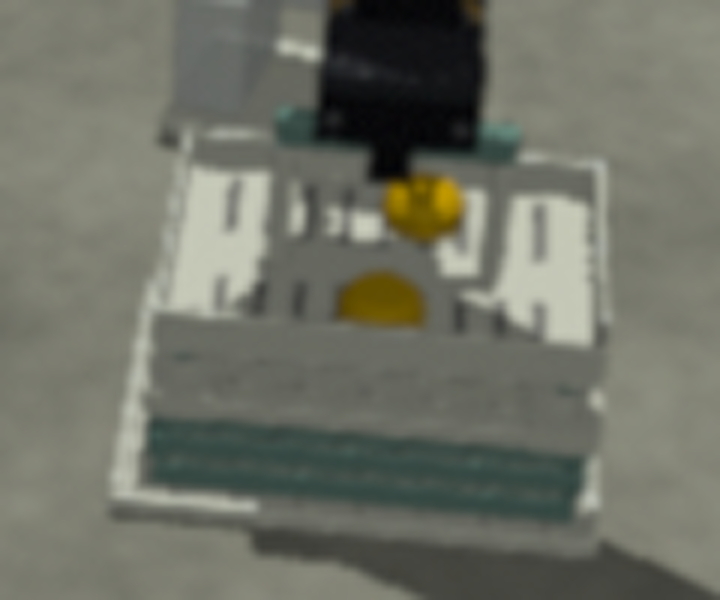

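View pics/t4.png

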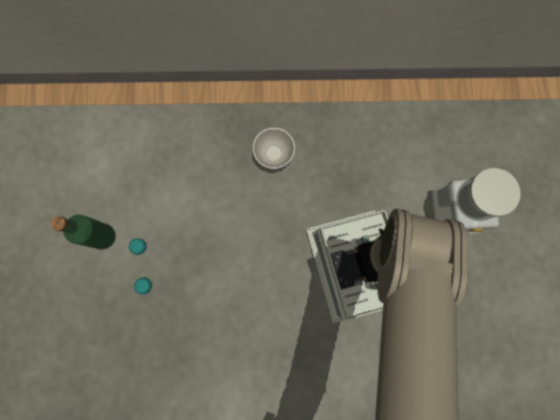

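View pics/w4.png

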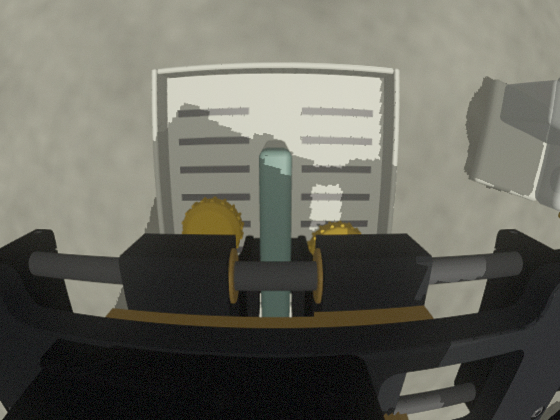

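Call:
{"api": "jog_arm", "payload": {"commands": [{"translation":[-0.5,0.8,-2],"twist":0},{"translation":[0,0,-2],"twist":0},{"translation":[0,0,-2],"twist":0},{"translation":[0,0,-2],"twist":0},{"translation":[0,0,-1],"twist":0},{"translation":[0,0,-1],"twist":0},{"translation":[0,0,-1],"twist":0},{"translation":[0,0,-1],"twist":0},{"translation":[0,0,0],"twist":0},{"translation":[0,0,0],"twist":0},{"translation":[0,0,0],"twist":0}]}}

```text
time: 10.6
ee_pos: [0.5015, -0.2046, 0.1446]
eef_rot: [0.559, -0.433, 0.433, -0.559]
ft_force: [0.2, 0.1, -4.1]
width: 0.0138
```

```bash
python3 - <<'E'
from h import *
s=st()
E
```

```text
t 10.6 ee [ 0.5015 -0.2046  0.1446] xaz -75.57 tilt [ 0.01 -0.01] F [ 0.2   0.14 -4.15] T [ 0.01 -0.04 -0.03] w 0.0138
```

Call:
{"api": "jog_arm", "payload": {"commands": [{"translation":[0,0,-1],"twist":0},{"translation":[0,0,-1],"twist":0},{"translation":[0,0,-1],"twist":0},{"translation":[0,0,-1],"twist":0},{"translation":[0,0,0],"twist":0},{"translation":[0,0,0],"twist":0}]}}

```text
time: 11.2
ee_pos: [0.5014, -0.2046, 0.1405]
eef_rot: [0.559, -0.433, 0.433, -0.559]
ft_force: [0.7, -0.8, -3.9]
width: 0.0136
```

```bash
python3 - <<'E'
from h import *
s=st()
E
```

```text
t 11.2 ee [ 0.5014 -0.2046  0.1405] xaz -75.57 tilt [-0. -0.] F [ 0.7  -0.76 -3.9 ] T [ 0.02 -0.02 -0.01] w 0.0136
```

Feet tips are now about 7 mm below the rim top with no load taken up, so they are in the sockets. I'll continue.

Call:
{"api": "jog_arm", "payload": {"commands": [{"translation":[0,0,-1],"twist":0},{"translation":[0,0,-1],"twist":0},{"translation":[0,0,-1],"twist":0},{"translation":[0,0,-1],"twist":0},{"translation":[0,0,-1],"twist":0},{"translation":[0,0,-1],"twist":0},{"translation":[0,0,0],"twist":0},{"translation":[0,0,0],"twist":0},{"translation":[0,0,0],"twist":0}]}}

```text
time: 12.1
ee_pos: [0.5015, -0.2046, 0.1347]
eef_rot: [0.559, -0.433, 0.433, -0.559]
ft_force: [-0.8, 0.7, -3.2]
width: 0.0132
```

```bash
python3 - <<'E'
from h import *
s=st(); c=snap("side","s5");c=snap("wrist","w5")
im=cv2.imread("pics/s5.png")[130:230,280:400]
cv2.imwrite("pics/s5a.png",cv2.resize(im,(720,600),interpolation=cv2.INTER_CUBIC))
E
```

```text
t 12.1 ee [ 0.5015 -0.2046  0.1347] xaz -75.57 tilt [ 0.01 -0.01] F [-0.78  0.68 -3.19] T [ 0.06  0.09 -0.08] w 0.0132
```

View pics/s5a.png

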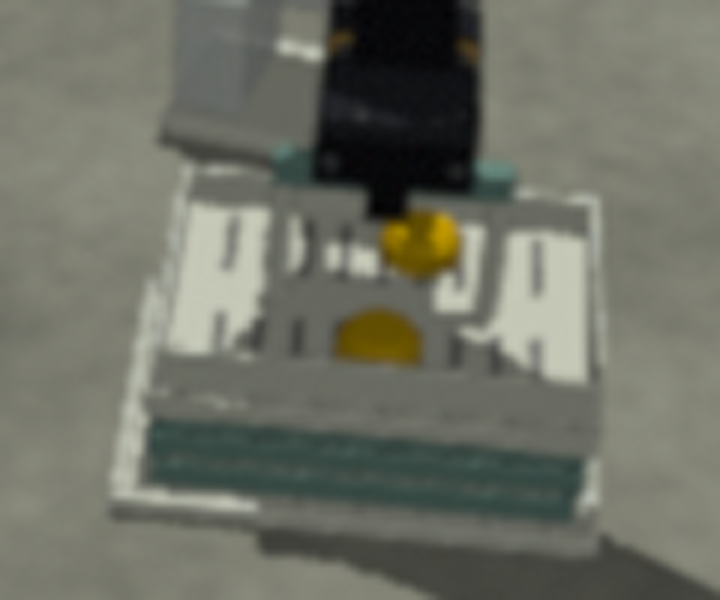

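Call:
{"api": "jog_arm", "payload": {"commands": [{"translation":[0,0,-1],"twist":0},{"translation":[0,0,-1],"twist":0},{"translation":[0,0,0],"twist":0},{"translation":[0,0,0],"twist":0},{"translation":[0,0,0],"twist":0},{"translation":[0,0,0],"twist":0}]}}

```text
time: 12.8
ee_pos: [0.5015, -0.2047, 0.1327]
eef_rot: [-0.559, 0.433, -0.433, 0.559]
ft_force: [-0.9, -1.2, -0.4]
width: 0.0142
```

```bash
python3 - <<'E'
from h import *
s=st()
E
```

```text
t 12.8 ee [ 0.5015 -0.2047  0.1327] xaz -75.57 tilt [ 0.01 -0.01] F [-0.9  -1.24 -0.36] T [ 0.1   0.24 -0.04] w 0.0142
```

Call:
{"api": "jog_arm", "payload": {"commands": [{"translation":[0,0,0],"twist":0},{"translation":[0,0,0],"twist":0},{"translation":[0,0,0],"twist":0},{"translation":[0,0,0],"twist":0},{"translation":[0,0,0],"twist":0},{"translation":[0,0,0],"twist":0},{"translation":[0,0,0],"twist":0},{"translation":[0,0,0],"twist":0},{"translation":[0,0,0],"twist":0},{"translation":[0,0,0],"twist":0},{"translation":[0,0,0],"twist":0},{"translation":[0,0,0],"twist":0}], "grip": 0}}

```text
time: 14.0
ee_pos: [0.5014, -0.2046, 0.1326]
eef_rot: [0.559, -0.433, 0.433, -0.559]
ft_force: [-1.2, 0.3, -0.5]
width: 0.0869
```

```bash
python3 - <<'E'
from h import *
s=st()
E
```

```text
t 14.0 ee [ 0.5014 -0.2046  0.1326] xaz -75.57 tilt [ 0.   -0.01] F [-1.22  0.29 -0.5 ] T [-0.04  0.02 -0.04] w 0.0869
```

Call:
{"api": "jog_arm", "payload": {"commands": [{"translation":[0,0,5],"twist":0},{"translation":[0,0,10],"twist":0},{"translation":[0,0,20],"twist":0},{"translation":[0,0,30],"twist":0},{"translation":[0,0,30],"twist":0},{"translation":[0,0,30],"twist":0},{"translation":[0,0,20],"twist":0},{"translation":[-5,30,0],"twist":0},{"translation":[-5,40,0],"twist":0},{"translation":[-5,40,0],"twist":0},{"translation":[-5,40,0],"twist":0},{"translation":[-5,40,0],"twist":0},{"translation":[-5,40,0],"twist":0},{"translation":[0,30,0],"twist":0},{"translation":[0,0,0],"twist":0},{"translation":[0,0,0],"twist":0}]}}

```text
time: 15.6
ee_pos: [0.4715, 0.0556, 0.2783]
eef_rot: [-0.559, 0.432, -0.433, 0.559]
ft_force: [0.6, -0.3, -0.5]
width: 0.0872
```

```bash
python3 - <<'E'
from h import *
s=st(); c=snap("top","t6");c2=snap("side","s6")
a=cv2.resize(c["img"][195:325,290:420,::-1],(600,600),interpolation=cv2.INTER_CUBIC)
b=cv2.resize(c2["img"][130:230,280:400,::-1],(720,600),interpolation=cv2.INTER_CUBIC)
cv2.imwrite("pics/t6a.png",a);cv2.imwrite("pics/s6a.png",b)
E
```

```text
t 15.6 ee [0.4715 0.0556 0.2783] xaz -75.49 tilt [ 0.05 -0.03] F [ 0.61 -0.32 -0.52] T [-0.13  0.03 -0.03] w 0.0872
```

View pics/t6a.png

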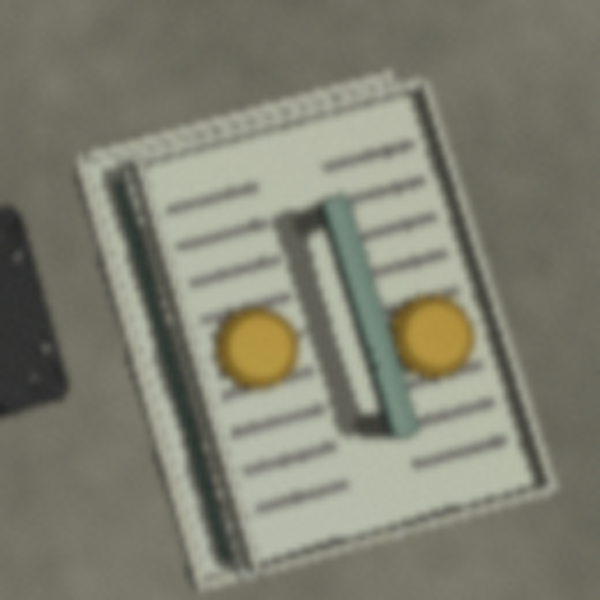

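View pics/s6a.png

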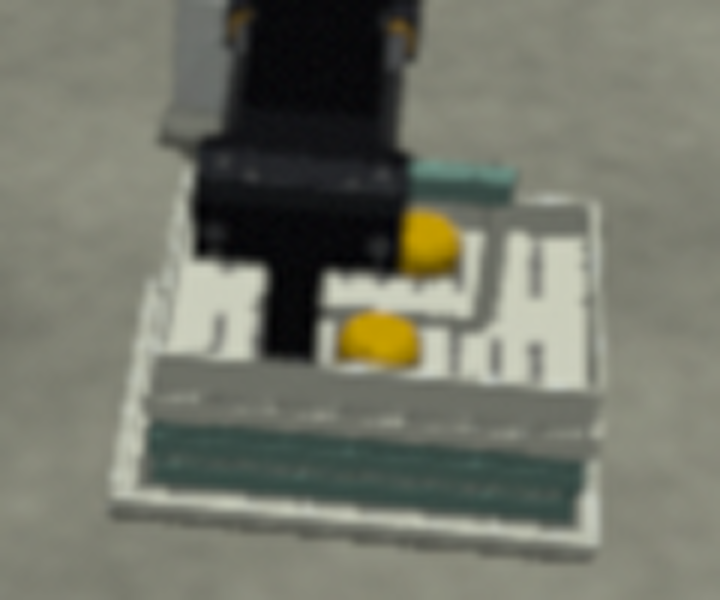

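View pics/s6.png

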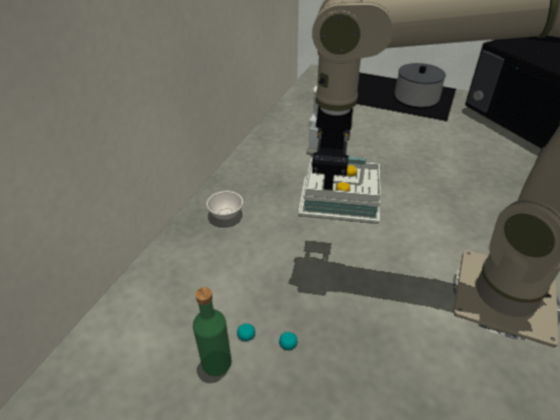

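```bash
python3 -c "
from bench import *
print(close_job())"
```

```text
the job is handed in; nothing more can be done
None
```

The tray is on the rack with its feet in the sockets, both yellow caps are still in it, and the gripper has let go. I handed the job in at about 16 s; no verdict is reported.

- **Finding things:** I measured the tray and the four rim sockets in the top image. The socket spacing came out at 130 x 190 mm, as described. The wrist view then refined the handle's position to about 1 mm.
- **Lowering:** The feet went about 9 mm past the rim top with almost no load, so they were in the sockets. I then lowered 2 mm further with the tray still held, and the load passed to the rack. Foot tips stood at about 55 mm, with the rim down about 3 mm. I released after that.
- **Last checks:** Images taken after letting go show the tray level and parallel on the rim. The bottle, bowl and dispenser look unmoved, and nothing was touching the robot.
- **Disagreement:** The side camera put the sockets about 1.5 mm away from the top camera's position. I went with the top camera because it matched the arm's own position at the grasp, and the feet dropped in without catching.
- **Not measured:** The 55 mm and 3 mm figures come from the arm's height and the force reading. I did not measure the foot-tip height after release beyond what the pictures show.

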